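# Set the steel containers in their holders on the dental counter

### The arm

A 6-joint arm with a two-finger parallel gripper is mounted at the origin on the work surface. World frame = base frame: x ahead of the robot, y to its left, z up, the work surface at z = 0. Lengths are in m, angles in rad, forces in N, time in s.
With the tool pointing down it reaches from about 0.3 to 0.75 m from the base axis. Payload 8.5 kg.
Tool frame: the origin (TCP) lies on the mounting face of the last link; the fingertips stand 173 mm ahead of it and the grasp point (between the pads) lies env.grip_point_offset ahead of it (env.grip_point_offset is the distance from the TCP to the grasp point, in m); z points along the fingers, y is the direction in which the jaws open and shut (so a half turn about z gives the same grasp; the last joint's range is limited). The gripper opens to 85 mm and grips with 20 to 120 N. Pads are 22 mm wide; open, the fingers measure 114 mm over their backs; the gripper's body (76 mm by 85 mm) begins 54 mm behind the grasp point. The pads swing forward as they close: fully open they stand 13 mm farther back than shut.
Start: joints at [-1.564, 0.381, 1.297, -0, 1.464, -0.215], TCP at [0.121, -0.537, 0.405] pointing down, gripper open.
Joint ranges: [-3.11, 3.11], [-0.89, 2.33], [0.22, 2.48], [-1.42, 4.56], [0.17, 2.85], [-2.88, 2.88]. Speed limits (rad/s): [2.39, 2.39, 3.14, 3.14, 3.14, 3.14].

### API

Orientations are given as [roll, pitch, yaw] about the fixed x, y, z axes, in that order (R = Rz(yaw) Ry(pitch) Rx(roll)).
In Python, from bench import status, vision, job, env gives the robot as it stands.
- The arm moves only by the shell command python3 -m creep 'ROWS' [FORCE]. ROWS is JSON, a list of rows, each an object of numbers: "claw": the opening, from -1 (shut) to 1 (fully open), so that 0 is half open; "x", "y", "z": the shift along the tool's x, y, z in mm; "roll": the turn about the tool's z in degrees. A call has 1 to 12 rows; each row is the pose to reach, as a shift and turn from the pose commanded when the call began, along the tool's axes at that moment; what a row does not reach only later rows make up. A row lasts 1/12 s, in which the tool goes at most 41.7 mm and 7.16 degrees, less where a joint would pass 70% of its speed; a pose out of reach is approached as far as the arm can. A call with a gripper value outside its range is refused whole. The fingers move at their own pace and stop on an object; FORCE is the grip in N (left out, the last holds). Time passes only in rows, so rows that repeat a pose let the fingers close. It gives the time, the measured TCP pose, the force and the opening at its end, in the units of the state.
- status.read_state(): the state, without advancing time (a new reading comes with each control period).
- vision.get_image(name): name is "scene" or "top"; returns the picture (384x512x3 uint8, blue, green, red); there is no depth.
- vision.calibration(name): a dict with "fovy" (degrees; the focal length in pixels is half the picture's height over the tangent of half this angle, whatever the lens; pixels are square), "cx", "cy" (the principal point, pixels), "dist" ([k1, k2, p1, p2, k3] as OpenCV has them; the pictures are not rectified), "extrinsics" (4x4, takes a point from world to camera coordinates). Camera axes: x right, y up, looking along -z (the intrinsics and any distortion apply to the point x, -y, -z); pixel columns grow to the right and rows downward; lengths in m; the calibration is good to about 2 mm. A picture is of the moment at which its call begins. calibration takes no time and is no camera call.
- job.close_job(): hands the job in, once; it reports no verdict.
The state is a dict: "time_s": time; "joint_pos": joint angles; "joint_velocities": joint speeds; "joint_efforts": joint torques, N m; "eef_pos": TCP position; "eef_rot": TCP orientation; "force": force on the tool from outside, world axes, zero at the start; "wrist_torque": the same for the moment, N m; "width": opening from 0.0 (shut) to 1.0 (fully open).
Only numpy, scipy, OpenCV 4.12 (cv2) and the standard library are available. Lean on these libraries where they do the work, as an engineer would, in place of code of your own. Each camera call takes 0.05 s, during which the arm holds its last target.

### The job

Get the dental counter ready: put each of the four steel containers (large round pot, small round pot, square case, long case) into the grey holder of its own shape and size, standing upright and flat on the floor inside the rim, with the two cases lined up with the sides of their holders. Do not knock over or push aside the amber bottle or the white jar.

Things in the scene. Friction and masses are not known exactly. Their poses are not given: they have to be found in the camera images.
- big_pot: The large round pot: stainless steel, upright cylinder 56 mm in diameter, body 48 mm high. The lid is fixed on, with a small dark knob 12 mm across and 8 mm high at its centre. Origin: centre of its underside; z up. About 160 g (30 to 40 percent more or less), a solid grip on the plain sides; stands loose on the counter at the start.
- small_pot: The small round pot: stainless steel, upright cylinder 36 mm in diameter, body 48 mm high. The lid is fixed on, with a small dark knob 12 mm across and 8 mm high at its centre. Origin: centre of its underside; z up. About 90 g (30 to 40 percent more or less), a solid grip on the plain sides; stands loose on the counter at the start.
- square_case: The square case: stainless steel box, 46 x 46 mm in plan, 46 mm high, dark dots on top. The lid is fixed on, with a small dark knob 12 mm across and 8 mm high at its centre. Origin: centre of its underside; z up, x and y square to its sides. About 160 g (30 to 40 percent more or less), a solid grip on the plain sides; stands loose on the counter at the start.
- long_case: The long case: stainless steel box, 90 mm (along its x) by 30 mm (along its y), 46 mm high, dark dots on top. The lid is fixed on, with a small dark knob 12 mm across and 8 mm high at its centre. Origin: centre of its underside; z up. About 170 g (30 to 40 percent more or less), a solid grip on the plain sides; stands loose on the counter at the start.
- big_round_holder: Dull grey plastic holder fixed to the counter: a flat plate with a 3 mm floor inside a rim 5 mm thick whose top is 8 mm above the counter. The large round one: 84 mm outside, 74 mm inside diameter, for the large round pot. Its origin is the centre of its underside, on the counter; z up. 9 mm of play all round the container that belongs in it.
- small_round_holder: Dull grey plastic holder fixed to the counter: a flat plate with a 3 mm floor inside a rim 5 mm thick whose top is 8 mm above the counter. The small round one: 64 mm outside, 54 mm inside diameter, for the small round pot. Its origin is the centre of its underside, on the counter; z up. 9 mm of play all round the container that belongs in it.
- square_holder: Dull grey plastic holder fixed to the counter: a flat plate with a 3 mm floor inside a rim 5 mm thick whose top is 8 mm above the counter. The square one: 74 x 74 mm outside, 64 x 64 mm inside, for the square case. Its origin is the centre of its underside, on the counter; z up, x and y square to its sides. 9 mm of play all round the container that belongs in it.
- long_holder: Dull grey plastic holder fixed to the counter: a flat plate with a 3 mm floor inside a rim 5 mm thick whose top is 8 mm above the counter. The oblong one: 118 x 58 mm outside, 108 x 48 mm inside, long side along its x, for the long case. Its origin is the centre of its underside, on the counter; z up. 9 mm of play all round the container that belongs in it.
- amber_bottle: Bystander: small capped amber glass bottle, 34 mm in diameter, 70 mm high, standing loose among the things. Origin: centre of its underside.
- white_jar: Bystander: small white ceramic jar, 42 mm in diameter, 40 mm high, standing loose among the things. Origin: centre of its underside.
Things that resemble listed ones, but are neither listed nor needed, are in the scene too. Leave any pink look-alike of the square_case alone.

How it is judged:
At the end, for the whole second after the job is handed in: Each container rests upright (within 0.1 rad) and still in its own holder: centre within 15 mm of the holder centre, underside under 6.5 mm above the counter (3 mm when flat on the floor), both cases parallel to the sides of their holders within 0.25 rad (horizontal distance between big_pot and big_round_holder below 0.015 m and z of big_pot in the frame of big_round_holder between 0 and 0.0065 m and angle between each of big_pot, small_pot, square_case, long_case's own z axis and vertical below 0.1 rad and linear speed of each of big_pot, small_pot, square_case, long_case below 0.02 m/s and angular speed of each of big_pot, small_pot, square_case, long_case below 0.2 rad/s and horizontal distance between small_pot and small_round_holder below 0.015 m and z of small_pot in the frame of small_round_holder between 0 and 0.0065 m and horizontal distance between square_case and square_holder below 0.015 m and z of square_case in the frame of square_holder between 0 and 0.0065 m and (angle between the x axis of square_case and the x axis of square_holder, either way round below 0.25 rad or angle between the x axis of square_case and the y axis of square_holder, either way round below 0.25 rad) and horizontal distance between long_case and long_holder below 0.015 m and z of long_case in the frame of long_holder between 0 and 0.0065 m and angle between the x axis of long_case and the x axis of long_holder, either way round below 0.25 rad); the robot touches nothing.
It fails at once if the amber bottle is knocked over or pushed more than 40 mm from its place (angle between amber_bottle's own z axis and vertical above 0.6 rad or distance of amber_bottle from where it was at the start of the episode above 0.04 m).
It fails at once if the white jar is knocked over or pushed more than 40 mm from its place (angle between white_jar's own z axis and vertical above 0.6 rad or distance of white_jar from where it was at the start of the episode above 0.04 m).
It also fails if it takes over 112 s, if anything falls off the work surface, if the arm or the gripper's body presses on something with over 40 N, if the wrist force passes 120 N, or if a joint passes its speed limit or range.

## Working session

There is one attempt and no reset: what is moved stays moved. The work goes in short steps, Python scripts to look and compute and a shell command to move; the robot and the scene stay as the last step left them, time stands still between calls to the robot, and variables do not carry over. Pictures are saved under pics/ and viewed, and the job is handed in when it is done.

```bash
ls; mkdir -p pics; python3 - <<'E'
from bench import status, vision, job, env
import cv2
print(env.grip_point_offset)
print(status.read_state())
for n in ("scene","top"):
    im=vision.get_image(n); cv2.imwrite(f"pics/{n}0.png",im); print(vision.calibration(n))
E
```

```text
pics
0.1547
{'time_s': 0.0, 'joint_pos': array([-1.56429981e+00,  3.81157900e-01,  1.29828567e+00,  5.78107245e-05,
        1.46360783e+00, -2.15297470e-01]), 'joint_velocities': array([-0.0011524 , -0.00073298,  0.00070131,  0.00055557, -0.00202313,
        0.00179021]), 'joint_efforts': array([ 3.22360116e-03, -4.48461270e+01, -2.31281698e+01, -8.20816626e-05,
        4.76700530e-03, -1.77920803e-06]), 'eef_pos': array([ 0.12099251, -0.53646432,  0.40412366]), 'eef_rot': array([-3.14017986e+00, -3.67787107e-04,  2.21787502e-01]), 'force': array([-0.22553514,  0.81978098, -0.23378782]), 'wrist_torque': array([0.03185119, 0.03096889, 0.01488835]), 'width': 1.0018597567262566}
{'fovy': 45.65919303791801, 'cx': 258.8199647861845, 'cy': 196.76563949054906, 'dist': array([-0.00775219,  0.        ,  0.        ,  0.        ,  0.        ]), 'extrinsics': array([[ 0.32043397,  0.94714195, -0.01562691, -0.16542759],
       [-0.61257691,  0.21977178,  0.75924298,  0.29206459],
       [ 0.72254522, -0.23371456,  0.65061963, -1.49286246],
       [ 0.        ,  0.        ,  0.        ,  1.        ]])}
{'fovy': 44.63956334611593, 'cx': 262.368366190796, 'cy': 190.84101523018725, 'dist': array([-0.19535994,  0.        ,  0.        ,  0.        ,  0.        ]), 'extrinsics': array([[-1.02496258e-03, -9.99699990e-01, -2.44719974e-02,
         1.43080696e-02],
       [ 9.97064940e-01, -2.89507041e-03,  7.65057127e-02,
        -5.12159272e-01],
       [-7.65536084e-02, -2.43217551e-02,  9.96768778e-01,
        -1.27765574e+00],
       [ 0.00000000e+00,  0.00000000e+00,  0.00000000e+00,
         1.00000000e+00]])}
```

View pics/scene0.png

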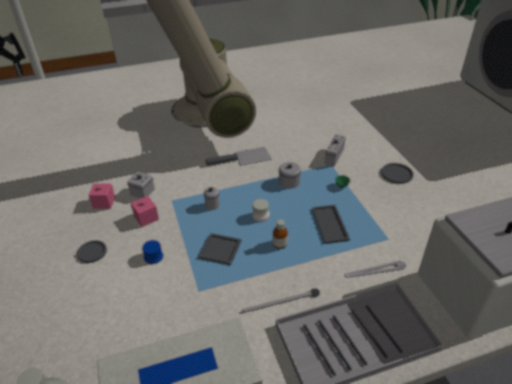

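View pics/top0.png

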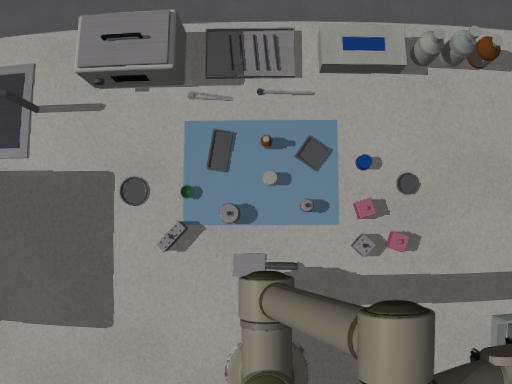

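```bash
python3 - <<'E'
import cv2
im=cv2.imread("pics/top0.png")
cv2.imwrite("pics/topc.png",cv2.resize(im[60:320,100:450],None,fx=2.28,fy=2.28,interpolation=cv2.INTER_CUBIC))
E
```

```text
(no output)
```

View pics/topc.png

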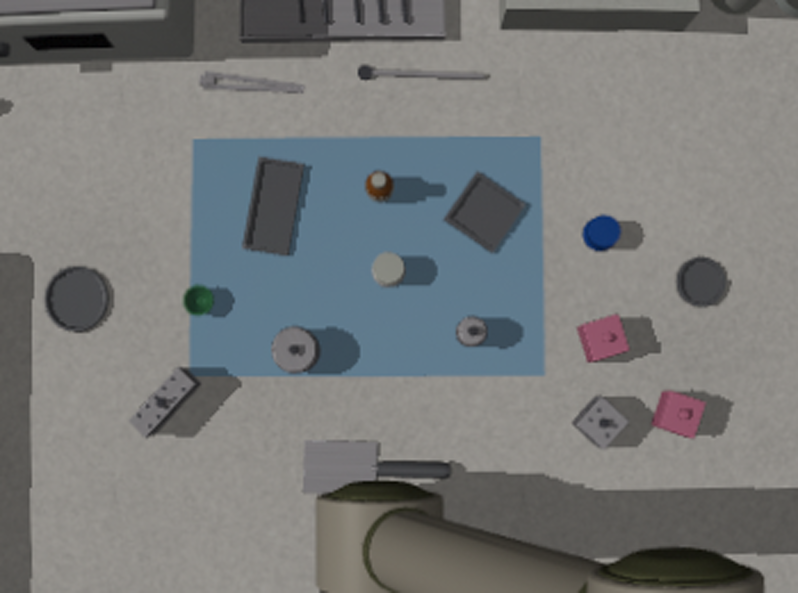

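The top view shows the long case at (172,236), big pot at (229,213), small pot at (307,205) and square case at (363,245). The holders are big round (134,191), small round (408,184), square (314,153) and long (220,151). The bottle is at (266,141) and the jar at (270,178).

```bash
cat > h.py <<'E'
import numpy as np, cv2
from bench import vision
def cal(n):
    c=vision.calibration(n); f=192/np.tan(np.radians(c["fovy"]/2))
    return np.array([[f,0,c["cx"]],[0,f,c["cy"]],[0,0,1]]),np.array(c["dist"]),np.array(c["extrinsics"])
def cast(n,px,z):
    K,d,E=cal(n); p=cv2.undistortPoints(np.array(px,float).reshape(-1,1,2),K,d).reshape(-1,2)
    r=np.c_[p[:,0],-p[:,1],-np.ones(len(p))]@E[:3,:3]
    o=-E[:3,:3].T@E[:3,3]
    t=(z-o[2])/r[:,2]
    return o+t[:,None]*r
def proj(n,P):
    K,d,E=cal(n); q=np.atleast_2d(P)@E[:3,:3].T+E[:3,3]; q=q*[1,-1,-1]
    return cv2.projectPoints(q,np.zeros(3),np.zeros(3),K,d)[0].reshape(-1,2)
E
python3 - <<'E'
import cv2,numpy as np
tiles=[]
def tile(im,u,v,r=24):
    return cv2.resize(im[v-r:v+r,u-r:u+r],(196,196),interpolation=cv2.INTER_NEAREST)
t=cv2.imread("pics/top0.png"); s=cv2.imread("pics/scene0.png")
T=[(134,191),(408,184),(314,153),(220,151),(229,213),(307,205),(363,245),(172,236)]
S=[(397,173),(92,251),(219,249),(330,223),(289,175),(212,198),(141,184),(335,150)]
def row(im,L): return np.hstack([tile(im,*p) for p in L])
cv2.imwrite("pics/t1.png",np.vstack([row(t,T[:4]),row(t,T[4:])]))
cv2.imwrite("pics/t2.png",np.vstack([row(s,S[:4]),row(s,S[4:])]))
E
```

```text
(no output)
```

View pics/t1.png

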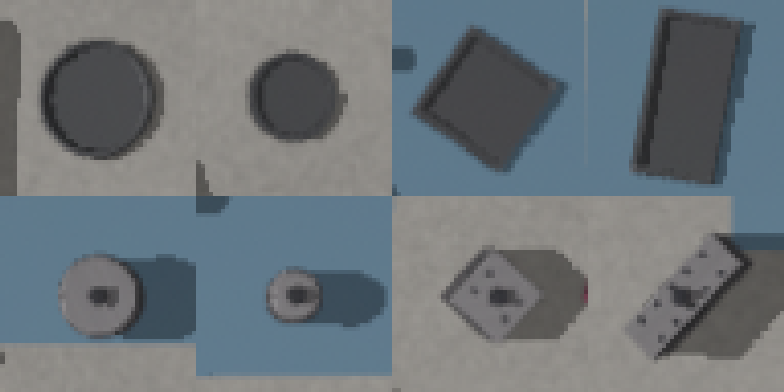

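View pics/t2.png

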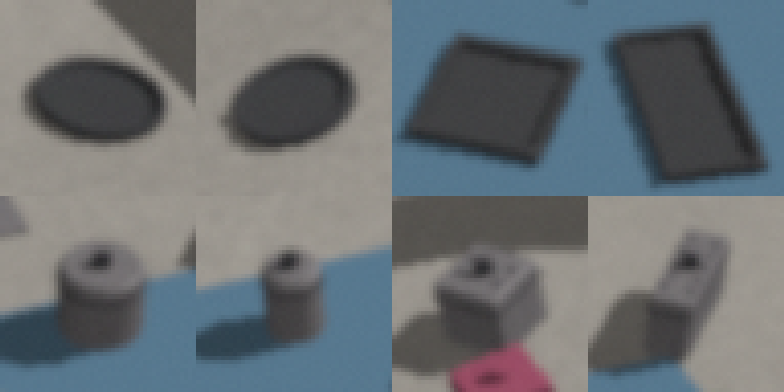

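```bash
python3 - <<'E'
import cv2,numpy as np
t=cv2.imread("pics/top0.png"); s=cv2.imread("pics/scene0.png")
for n,im,L in (("top",t,{"floor":(134,191),"bshadow":(152,191),"ground":(408,210),"gsh":(420,187),"matfloor":(220,151),"potlid":(224,207),"sqlid":(358,240),"longlid":(163,245),"shadow":(188,245),"sqsh":(380,250),"toolsq":(290,240)}),("scene",s,{"f1":(397,173),"f2":(92,251),"gr":(120,251),"f3":(219,249),"f4":(330,223),"lid":(283,170),"side":(289,185),"sqlid":(147,180),"gr2":(300,150)})):
    for k,(u,v) in L.items(): print(n,k,im[v,u], cv2.cvtColor(im,cv2.COLOR_BGR2HSV)[v,u])
E
```

```text
top floor [77 75 73] [105  13  77]
top bshadow [134 139 141] [ 21  13 141]
top ground [131 136 139] [ 19  15 139]
top gsh [128 132 135] [ 17  13 135]
top matfloor [74 71 71] [120  10  74]
top potlid [117 115 117] [150   4 117]
top sqlid [113 111 114] [160   7 114]
top longlid [119 117 119] [150   4 119]
top shadow [84 86 88] [15 12 88]
top sqsh [86 89 92] [15 17 92]
top toolsq [138 142 145] [ 17  12 145]
scene f1 [65 63 64] [135   8  65]
scene f2 [66 65 64] [105   8  66]
scene gr [140 147 152] [ 18  20 152]
scene f3 [66 65 64] [105   8  66]
scene f4 [67 65 66] [135   8  67]
scene lid [110 108 111] [160   7 111]
scene side [65 65 66] [ 0  4 66]
scene sqlid [119 118 121] [170   6 121]
scene gr2 [144 151 157] [ 16  21 157]
```

```bash
cat > m.py <<'E'
import sys; from h import *
def comp(mask,u,v,r=30):
    m=np.zeros_like(mask); m[v-r:v+r,u-r:u+r]=mask[v-r:v+r,u-r:u+r]
    m=cv2.morphologyEx(m,cv2.MORPH_CLOSE,np.ones((3,3)))
    n,l,st,c=cv2.connectedComponentsWithStats(m)
    i=max(range(1,n),key=lambda i:st[i,4]-5*np.hypot(*(c[i]-[u,v])))
    m=(l==i).astype(np.uint8); cs=cv2.findContours(m,0,1)[0]
    return m,max(cs,key=len).reshape(-1,2).astype(float)
def fit(n,ct,z):
    P=(cast(n,ct,z)[:,:2]*1000).astype(np.float32)
    (x,y),(w,h),a=cv2.minAreaRect(P)
    c,r=cv2.minEnclosingCircle(P)
    return "rect c=(%.1f,%.1f) wh=(%.1f,%.1f) a=%.1f | circ c=(%.1f,%.1f) d=%.1f"%(x,y,w,h,a,*c,2*r)
def masks(im):
    b,g,r=[im[...,i].astype(int) for i in range(3)]; mx=im.max(2).astype(int); mn=im.min(2)
    grey=(mx-mn<9)
    return (grey&(mx<96)&(r-b<3)).astype(np.uint8),(grey&(g<=np.minimum(r,b)+0)&(mx>92)&(r-b<5)&(mx<150)).astype(np.uint8)
E
python3 - <<'E'
from m import *
im={n:cv2.imread(f"pics/{n}0.png") for n in("top","scene")}
H={"big":((134,191),(397,173)),"small":((408,184),(92,251)),"sq":((314,153),(219,249)),"long":((220,151),(330,223))}
out={n:i.copy() for n,i in im.items()}
for k,(a,b) in H.items():
    for n,p in(("top",a),("scene",b)):
        m,ct=comp(masks(im[n])[0],*p); out[n][m>0]=(0,0,255)
        print(k,n,fit(n,ct,.006))
C={"bigpot":((229,213),(289,175),.048),"smallpot":((307,205),(212,190),.048),"sqc":((363,245),(141,180),.046),"longc":((172,236),(335,143),.046)}
for k,(a,b,z) in C.items():
    m,ct=comp(masks(im["top"])[1],*a); out["top"][m>0]=(0,255,0)
    print(k,fit("top",ct,z))
    # knobs
    for n,p in(("top",a),("scene",b)):
        u,v=p; g=im[n].max(2); r=9
        w=np.clip(75-g.astype(float),0,None); 
        mm=np.zeros_like(w); mm[v-r:v+r,u-r:u+r]=1; w*=mm
        vv,uu=np.mgrid[:384,:512]
        c=((uu*w).sum()/w.sum(),(vv*w).sum()/w.sum()); print("  knob",n,np.round(c,1),np.round(cast(n,[c],z+.006)*1000,1))
T=np.vstack([np.hstack([out["top"][100:300,100:440]]),np.hstack([out["scene"][120:290,60:400][:200]])])
cv2.imwrite("pics/mk.png",cv2.resize(T,None,fx=1.6,fy=1.6,interpolation=0))
E
```

```text
big top rect c=(514.0,383.6) wh=(80.6,80.8) a=0.1 | circ c=(515.0,384.3) d=83.5
big scene rect c=(518.7,384.4) wh=(80.8,77.8) a=70.2 | circ c=(519.7,383.4) d=85.3
small top rect c=(533.1,-399.0) wh=(61.7,60.2) a=88.6 | circ c=(533.8,-398.0) d=63.8
small scene rect c=(537.4,-397.6) wh=(62.9,60.8) a=21.1 | circ c=(536.8,-398.7) d=64.9
sq top rect c=(621.3,-127.3) wh=(71.2,71.7) a=54.7 | circ c=(621.6,-128.1) d=96.2
sq scene rect c=(624.4,-127.7) wh=(70.6,72.2) a=55.3 | circ c=(624.6,-127.5) d=96.8
long top rect c=(630.3,135.4) wh=(56.9,115.6) a=80.4 | circ c=(630.3,135.4) d=125.3
long scene rect c=(633.0,135.0) wh=(54.8,115.6) a=80.3 | circ c=(633.1,134.5) d=123.9
bigpot rect c=(450.0,106.0) wh=(48.9,49.1) a=0.0 | circ c=(450.0,105.2) d=51.0
  knob top [232.5 213.5] [[448.6  93.1  54. ]]
  knob scene [285.7 177.2] [[493.4  78.3  54. ]]
smallpot rect c=(471.3,-105.5) wh=(32.5,27.1) a=89.8 | circ c=(472.1,-105.8) d=33.3
  knob top [308.5 205.3] [[ 470.  -111.7   54. ]]
  knob scene [209.  193.9] [[ 491.6 -114.8   54. ]]
sqc rect c=(363.3,-260.1) wh=(51.6,46.8) a=48.3 | circ c=(361.8,-262.9) d=61.1
  knob top [364.6 244.6] [[ 363.2 -263.5   52. ]]
  knob scene [136.5 183.8] [[ 392.1 -272.2   52. ]]
longc rect c=(387.3,264.8) wh=(28.8,88.5) a=47.1 | circ c=(388.2,265.8) d=91.1
  knob top [174.2 238.6] [[380.2 252.6  52. ]]
  knob scene [335.1 141.6] [[390.6 262.1  52. ]]
```

View pics/mk.png

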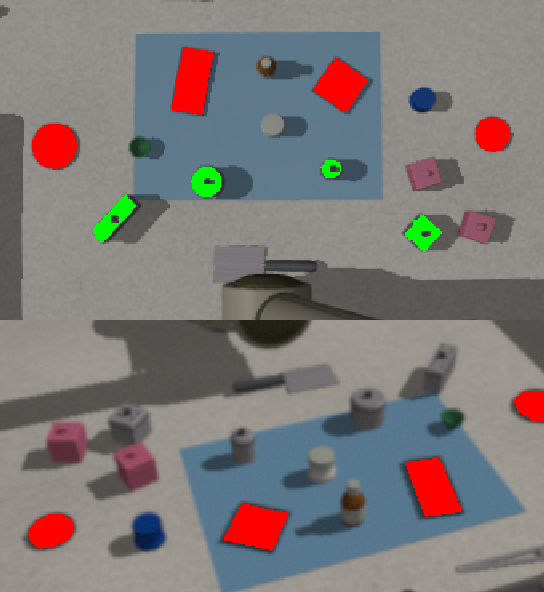

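```bash
python3 - <<'E'
from m import *
K={"bigpot":((229,213.5),(289.2,166.6),.052),"smallpot":((306.5,205.3),(210.8,190),.052),"sqc":((364.2,245.2),(139.2,176.8),.050),"longc":((171.5,236.5),(335.7,141.2),.050)}
for k,(a,b,z) in K.items(): print(k,[np.round(cast(n,[p],z)[0,:2]*1000,1) for n,p in(("top",a),("scene",b))])
# bystanders
print("jar",cast("top",[(270.5,178.5)],.04)*1000,cast("scene",[(261,204)],.04)*1000)
print("bottle",cast("top",[(266,140.5)],.07)*1000, cast("scene",[(280,223)],.07)*1000)
print("green",cast("top",[(187,192)],.03)*1000, "blue",cast("top",[(364,162)],.04)*1000)
print("pink",cast("top",[(365,209),(398,241)],.046)*1000)
# case corner angles
im=cv2.imread("pics/top0.png")
for n,p,z in(("sqc",(363,245),.046),("longc",(172,236),.046)):
    m,ct=comp(masks(im)[1],*p); P=cast("top",ct,z)[:,:2]*1000
    print(n,np.round(cv2.boxPoints(cv2.minAreaRect(P.astype(np.float32)))))
    m=cv2.morphologyEx(m,cv2.MORPH_CLOSE,np.ones((7,7))); vv,uu=np.nonzero(m); Q=cast("top",np.c_[uu,vv],z)[:,:2]*1000
    c=Q.mean(0); w,V=np.linalg.eigh(np.cov((Q-c).T)); print(c,np.degrees(np.arctan2(V[1],V[0])))
E
```

```text
bigpot [array([448.5, 102.8]), array([453.5, 103.3])]
smallpot [array([ 470.2, -106.5]), array([ 476.5, -106.8])]
sqc [array([ 361.7, -262.7]), array([ 363.4, -262.3])]
longc [array([385.7, 260.6]), array([386.9, 265.9])]
jar [[544.43186854  -9.47805167  40.        ]] [[551.82918769  -5.99003323  40.        ]]
bottle [[644.34144077   2.15007876  70.        ]] [[655.63322601   1.76041507  70.        ]]
green [[508.78279908 222.41886648  30.        ]] blue [[ 589.57724323 -267.58107905   40.        ]]
pink [[ 459.78544821 -266.74944292   46.        ]
 [ 371.80651458 -357.46099165   46.        ]]
sqc [[ 329. -264.]
 [ 364. -295.]
 [ 398. -256.]
 [ 363. -225.]]
[ 362.53034149 -262.06190004] [ -45.26180944 -135.26180944]
longc [[345. 284.]
 [410. 224.]
 [429. 245.]
 [365. 305.]]
[386.66738998 264.88616749] [-132.45737365  137.54262635]
```

```bash
cat > g.py <<'E'
import sys,numpy as np
from bench import status
s=status.read_state(); x,y,z,yaw=[float(a) for a in sys.argv[1:5]]
p=s["eef_pos"]*1000; w=s["eef_rot"][2]
d=np.array([x-p[0],y-p[1]]); print("t",round(s["time_s"],2),"pos",p.round(1),"yaw",round(np.degrees(w),1),"force",s["force"].round(1),"width",round(s["width"],3))
print("x %.1f y %.1f z %.1f roll %.1f"%(d@[np.cos(w),np.sin(w)],d@[np.sin(w),-np.cos(w)],p[2]-z,-((yaw-np.degrees(w)+180)%360-180)))
E
python3 g.py 362.5 -262.5 300 47
```

```text
t 0.1 pos [ 121.  -536.5  404.2] yaw 12.7 force [ 0.6 -0.5 -1. ] width 0.998
x 295.9 y -214.2 z 104.2 roll -34.3
```

```bash
python3 -m creep '[{"claw":1,"x":100,"y":-72,"z":35,"roll":-12},{"claw":1,"x":200,"y":-144,"z":70,"roll":-24},{"claw":1,"x":296,"y":-214,"z":104,"roll":-34.3},{"claw":1,"x":296,"y":-214,"z":104,"roll":-34.3},{"claw":1,"x":296,"y":-214,"z":104,"roll":-34.3},{"claw":1,"x":296,"y":-214,"z":104,"roll":-34.3},{"claw":1,"x":296,"y":-214,"z":104,"roll":-34.3},{"claw":1,"x":296,"y":-214,"z":104,"roll":-34.3},{"claw":1,"x":296,"y":-214,"z":104,"roll":-34.3},{"claw":1,"x":296,"y":-214,"z":104,"roll":-34.3},{"claw":1,"x":296,"y":-214,"z":104,"roll":-34.3},{"claw":1,"x":296,"y":-214,"z":104,"roll":-34.3}]' 50; python3 g.py 362.5 -262.5 183 47
```

```text
time_s: 1.1
eef_pos: [0.3627, -0.2629, 0.3008]
eef_rot: [3.142, 0.0, 0.821]
force: [0.1, 0.5, 0.2]
width: 0.996
t 1.1 pos [ 362.7 -262.9  300.8] yaw 47.1 force [0.1 0.5 0.2] width 0.996
x 0.2 y -0.4 z 117.8 roll 0.1
```

```bash
python3 - <<'E'
from h import *
t=vision.get_image("top");cv2.imwrite("pics/a1.png",np.hstack([cv2.resize(t[170:320,280:450],None,fx=2.2,fy=2.2),cv2.resize(vision.get_image("scene")[90:240,60:230],None,fx=2.2,fy=2.2)]))
E
```

```text
(no output)
```

View pics/a1.png

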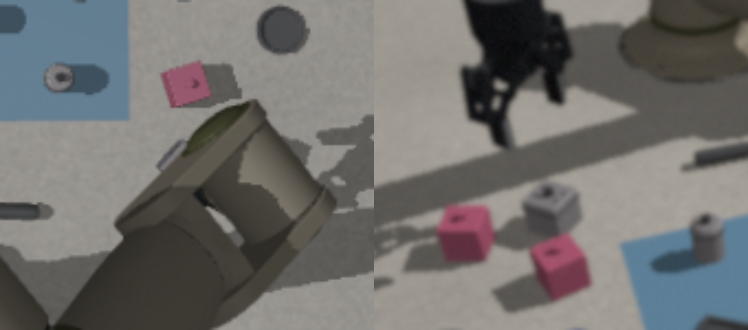

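The gripper is open, hovers over the square case at (550,205) in this composite, and its jaws are lined up with the case sides. Next I descend and grip.

```bash
python3 -m creep '[{"claw":1,"z":35},{"claw":1,"z":70},{"claw":1,"z":95},{"claw":1,"z":110},{"claw":1,"z":118},{"claw":1,"z":118},{"claw":-1,"z":118},{"claw":-1,"z":118},{"claw":-1,"z":118},{"claw":-1,"z":118},{"claw":-1,"z":118},{"claw":-1,"z":118}]' 50; python3 -m creep '[{"claw":-1},{"claw":-1},{"claw":-1},{"claw":-1},{"claw":-1,"z":-10},{"claw":-1,"z":-30},{"claw":-1,"z":-60},{"claw":-1,"z":-90},{"claw":-1,"z":-117},{"claw":-1,"z":-117},{"claw":-1,"z":-117},{"claw":-1,"z":-117}]' 50; python3 g.py 623 -127.5 300 55
python3 - <<'E'
from h import *
cv2.imwrite("pics/a2.png",vision.get_image("scene"))
E
```

```text
t 1.2 pos [ 362.1 -263.7  301.1] yaw 46.9 force [-0.6  0.6 -0.3] width 1.001
x 277.7 y 97.5 z 1.1 roll -8.1schema error: expected keys claw, x, y, z, roll
schema error: expected keys claw, x, y, z, roll
```

View pics/a2.png

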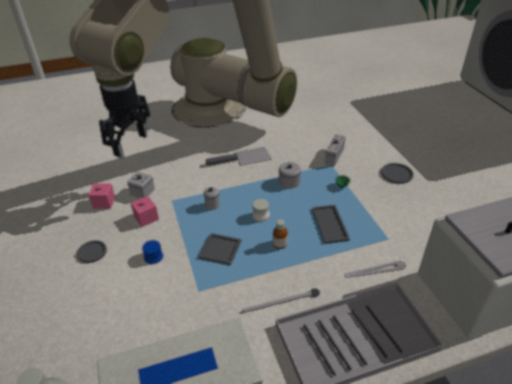

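The interface wants every key in each row, so nothing moved. I'll retype the rows with all keys.

```bash
python3 -m creep '[{"claw":1,"x":0,"y":0,"z":35,"roll":0},{"claw":1,"x":0,"y":0,"z":70,"roll":0},{"claw":1,"x":0,"y":0,"z":95,"roll":0},{"claw":1,"x":0,"y":0,"z":110,"roll":0},{"claw":1,"x":0,"y":0,"z":118,"roll":0},{"claw":1,"x":0,"y":0,"z":118,"roll":0},{"claw":1,"x":0,"y":0,"z":118,"roll":0},{"claw":-1,"x":0,"y":0,"z":118,"roll":0},{"claw":-1,"x":0,"y":0,"z":118,"roll":0},{"claw":-1,"x":0,"y":0,"z":118,"roll":0},{"claw":-1,"x":0,"y":0,"z":118,"roll":0},{"claw":-1,"x":0,"y":0,"z":118,"roll":0}]' 50
```

```text
time_s: 2.25
eef_pos: [0.3628, -0.2627, 0.1836]
eef_rot: [3.14, 0.0, 0.821]
force: [-1.7, -0.5, 7.4]
width: 0.534
```

```bash
python3 -m creep '[{"claw":-1,"x":0,"y":0,"z":0,"roll":0},{"claw":-1,"x":0,"y":0,"z":0,"roll":0},{"claw":-1,"x":0,"y":0,"z":-8,"roll":0},{"claw":-1,"x":0,"y":0,"z":-25,"roll":0},{"claw":-1,"x":0,"y":0,"z":-50,"roll":0},{"claw":-1,"x":0,"y":0,"z":-80,"roll":0},{"claw":-1,"x":0,"y":0,"z":-105,"roll":0},{"claw":-1,"x":0,"y":0,"z":-117,"roll":0},{"claw":-1,"x":0,"y":0,"z":-117,"roll":0},{"claw":-1,"x":0,"y":0,"z":-117,"roll":0}]' 50; python3 g.py 623 -127.5 300 55
```

```text
time_s: 3.08
eef_pos: [0.3625, -0.2623, 0.3001]
eef_rot: [3.14, 0.0, 0.821]
force: [-0.4, 0.5, -1.6]
width: 0.533
t 3.08 pos [ 362.5 -262.3  300.1] yaw 47.0 force [-0.4  0.5 -1.6] width 0.533
x 276.3 y 98.6 z 0.1 roll -8.0
```

```bash
python3 - <<'E'
from h import *
t=vision.get_image("top");cv2.imwrite("pics/a3.png",np.hstack([cv2.resize(t[170:320,280:450],None,fx=2.2,fy=2.2),cv2.resize(vision.get_image("scene")[90:240,60:230],None,fx=2.2,fy=2.2)]))
E
```

```text
(no output)
```

View pics/a3.png

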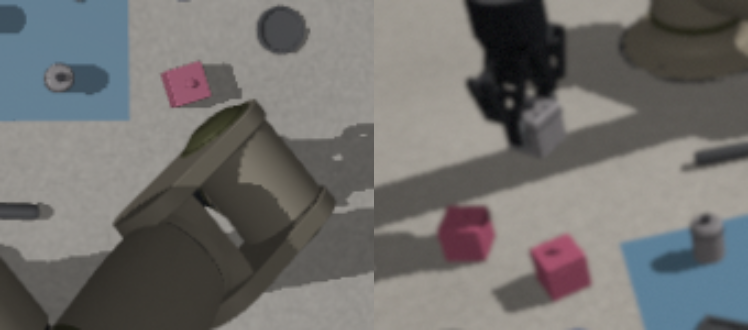

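```bash
python3 - <<'E'
from h import *
cv2.imwrite("pics/a4.png",cv2.resize(vision.get_image("scene")[80:180,80:200],None,fx=6,fy=6,interpolation=cv2.INTER_CUBIC))
for z in(0.116,.162): print(proj("scene",[.3625,-.2625,z]))
E
```

```text
[[133.96561747 154.94549357]]
[[130.15880939 138.81640293]]
```

View pics/a4.png

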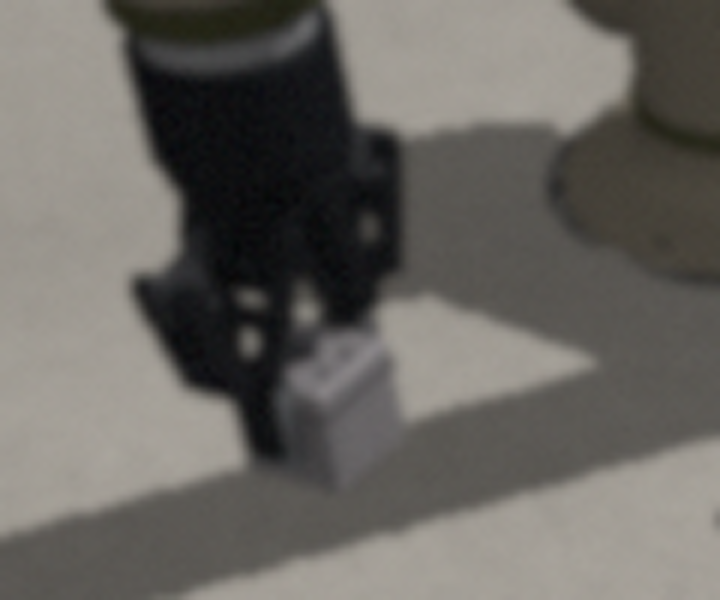

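The case is held centred and upright, with its knob at about (131,136), where the projection puts it. I carry it to the square holder.

```bash
python3 -m creep '[{"claw":-1,"x":15,"y":5,"z":0,"roll":0},{"claw":-1,"x":45,"y":16,"z":0,"roll":-1},{"claw":-1,"x":80,"y":29,"z":0,"roll":-2},{"claw":-1,"x":115,"y":41,"z":0,"roll":-3},{"claw":-1,"x":150,"y":54,"z":0,"roll":-4},{"claw":-1,"x":185,"y":66,"z":0,"roll":-5},{"claw":-1,"x":220,"y":79,"z":0,"roll":-6},{"claw":-1,"x":250,"y":89,"z":0,"roll":-7},{"claw":-1,"x":268,"y":96,"z":0,"roll":-8},{"claw":-1,"x":276.3,"y":98.6,"z":0,"roll":-8},{"claw":-1,"x":276.3,"y":98.6,"z":0,"roll":-8},{"claw":-1,"x":276.3,"y":98.6,"z":0,"roll":-8}]' 50; python3 g.py 623 -127.5 188 55
python3 - <<'E'
from h import *
cv2.imwrite("pics/a5.png",np.hstack([cv2.resize(vision.get_image(n)[a:a+130,b:b+130],None,fx=3,fy=3) for n,a,b in(("scene",160,150),("top",90,250))]))
E
```

```text
time_s: 4.23
eef_pos: [0.6227, -0.128, 0.2987]
eef_rot: [-3.139, 0.001, 0.96]
force: [-0.3, 0.6, -0.7]
width: 0.537
t 4.23 pos [ 622.7 -128.   298.7] yaw 55.0 force [-0.3  0.6 -0.7] width 0.537
x 0.6 y -0.1 z 110.7 roll -0.0
```

View pics/a5.png

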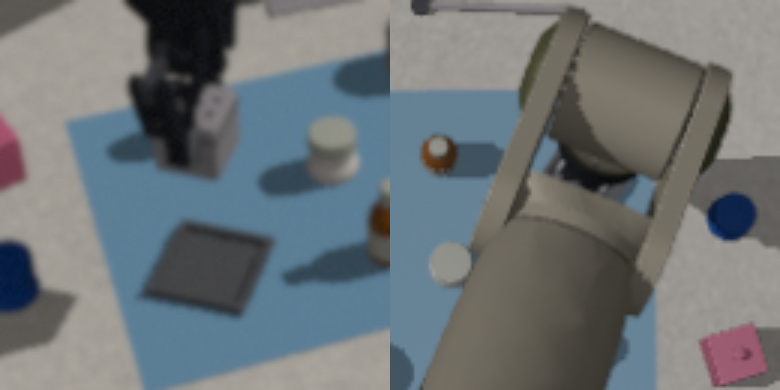

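The case hangs over the square holder with its sides parallel. I lower it.

```bash
python3 -m creep '[{"claw":-1,"x":0,"y":0,"z":25,"roll":0},{"claw":-1,"x":0,"y":0,"z":55,"roll":0},{"claw":-1,"x":0,"y":0,"z":80,"roll":0},{"claw":-1,"x":0,"y":0,"z":95,"roll":0},{"claw":-1,"x":0,"y":0,"z":103,"roll":0},{"claw":-1,"x":0,"y":0,"z":107,"roll":0},{"claw":-1,"x":0,"y":0,"z":110,"roll":0},{"claw":-1,"x":0,"y":0,"z":110,"roll":0},{"claw":-1,"x":0,"y":0,"z":110,"roll":0}]' 50
python3 - <<'E'
from h import *
cv2.imwrite("pics/a6.png",cv2.resize(vision.get_image("scene")[180:290,160:300],None,fx=5,fy=5))
E
```

```text
time_s: 5.08
eef_pos: [0.6233, -0.128, 0.1908]
eef_rot: [3.14, -0.0, 0.96]
force: [0.2, -0.3, -0.7]
width: 0.532
```

View pics/a6.png

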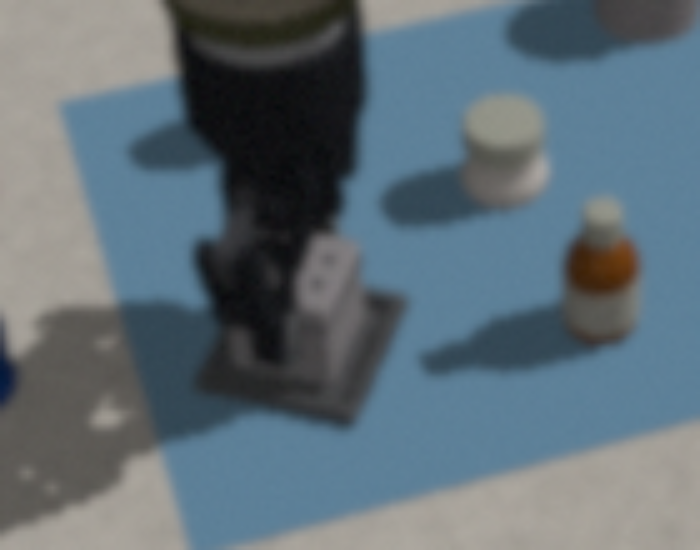

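```bash
python3 -m creep '[{"claw":-1,"x":0,"y":0,"z":2,"roll":0},{"claw":-1,"x":0,"y":0,"z":4,"roll":0},{"claw":-1,"x":0,"y":0,"z":4,"roll":0},{"claw":-1,"x":0,"y":0,"z":4,"roll":0}]' 50
```

```text
time_s: 5.47
eef_pos: [0.6233, -0.1277, 0.1867]
eef_rot: [3.14, -0.0, 0.96]
force: [-1.3, 0.2, 4.9]
width: 0.53
```

Floor contact shows as a 5 N rise. I release and lift.

```bash
python3 -m creep '[{"claw":0.6,"x":0,"y":0,"z":0,"roll":0},{"claw":0.6,"x":0,"y":0,"z":0,"roll":0},{"claw":0.6,"x":0,"y":0,"z":0,"roll":0},{"claw":0.6,"x":0,"y":0,"z":0,"roll":0},{"claw":0.6,"x":0,"y":0,"z":-10,"roll":0},{"claw":1,"x":0,"y":0,"z":-40,"roll":0},{"claw":1,"x":0,"y":0,"z":-80,"roll":0},{"claw":1,"x":0,"y":0,"z":-113,"roll":0},{"claw":1,"x":0,"y":0,"z":-113,"roll":0},{"claw":1,"x":0,"y":0,"z":-113,"roll":0}]' 50; python3 g.py 473 -106.6 300 55
python3 - <<'E'
from h import *
cv2.imwrite("pics/a7.png",cv2.resize(vision.get_image("scene")[180:290,160:300],None,fx=5,fy=5))
E
```

```text
time_s: 6.3
eef_pos: [0.6232, -0.1277, 0.3014]
eef_rot: [3.137, -0.001, 0.96]
force: [-0.3, -0.2, -0.2]
width: 1.002
t 6.3 pos [ 623.2 -127.7  301.4] yaw 55.0 force [-0.3 -0.2 -0.2] width 1.002
x -68.8 y -135.1 z 1.4 roll 0.0
```

View pics/a7.png

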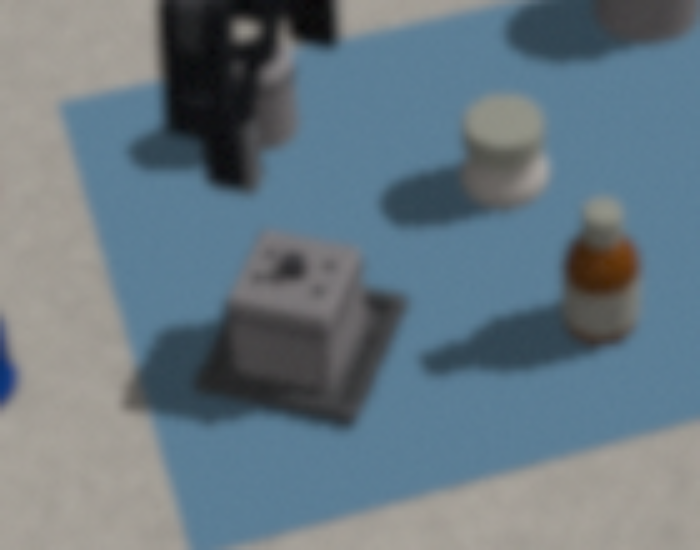

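The square case sits level and aligned inside its holder. Next is the small pot.

```bash
python3 -m creep '[{"claw":1,"x":-18,"y":-35,"z":0,"roll":0},{"claw":1,"x":-36,"y":-70,"z":0,"roll":0},{"claw":1,"x":-54,"y":-105,"z":0,"roll":0},{"claw":1,"x":-69,"y":-135,"z":1,"roll":0},{"claw":1,"x":-69,"y":-135,"z":1,"roll":0},{"claw":1,"x":-69,"y":-135,"z":1,"roll":0},{"claw":1,"x":-69,"y":-135,"z":1,"roll":0}]' 50; python3 g.py 473 -106.6 183 55;  python3 -m creep '[{"claw":1,"x":0,"y":0,"z":35,"roll":0},{"claw":1,"x":0,"y":0,"z":70,"roll":0},{"claw":1,"x":0,"y":0,"z":95,"roll":0},{"claw":1,"x":0,"y":0,"z":110,"roll":0},{"claw":1,"x":0,"y":0,"z":117,"roll":0},{"claw":1,"x":0,"y":0,"z":117,"roll":0},{"claw":1,"x":0,"y":0,"z":117,"roll":0},{"claw":-1,"x":0,"y":0,"z":117,"roll":0},{"claw":-1,"x":0,"y":0,"z":117,"roll":0},{"claw":-1,"x":0,"y":0,"z":117,"roll":0},{"claw":-1,"x":0,"y":0,"z":117,"roll":0},{"claw":-1,"x":0,"y":0,"z":117,"roll":0}]' 50;python3 -m creep '[{"claw":-1,"x":0,"y":0,"z":0,"roll":0},{"claw":-1,"x":0,"y":0,"z":0,"roll":0},{"claw":-1,"x":0,"y":0,"z":0,"roll":0}]'
```

```text
time_s: 6.93
eef_pos: [0.4735, -0.1072, 0.2974]
eef_rot: [-3.141, -0.0, 0.96]
force: [0.6, -0.8, -0.5]
width: 1.003
t 6.93 pos [ 473.5 -107.2  297.4] yaw 55.0 force [ 0.6 -0.8 -0.5] width 1.003
x 0.2 y -0.7 z 114.4 roll -0.0
time_s: 7.93
eef_pos: [0.4731, -0.1069, 0.1815]
eef_rot: [3.14, -0.0, 0.96]
force: [-0.9, 0.2, 5.1]
width: 0.405
time_s: 8.18
eef_pos: [0.4731, -0.1069, 0.1815]
eef_rot: [3.14, -0.0, 0.96]
force: [0.7, 0.9, 6.6]
width: 0.408
```

```bash
python3 - <<'E'
from h import *
cv2.imwrite("pics/a8.png",cv2.resize(vision.get_image("scene")[140:250,160:300],None,fx=5,fy=5))
E
```

```text
(no output)
```

View pics/a8.png

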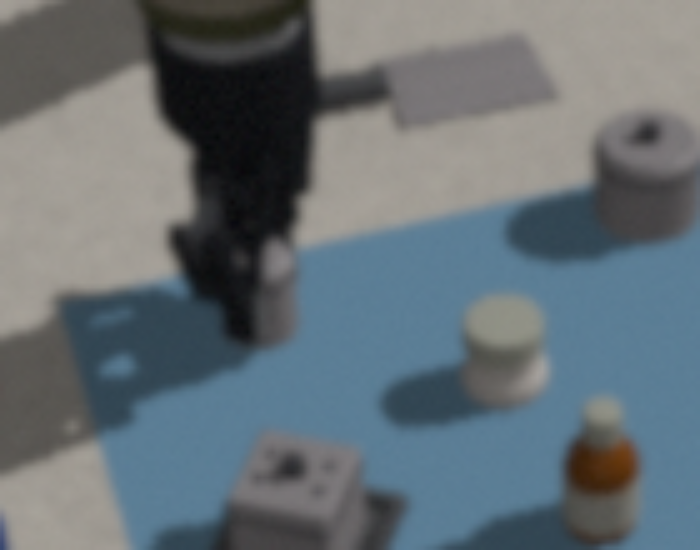

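The jaws hold the small pot upright, with an opening matching 36 mm. I lift it and carry it to the small round holder.

```bash
python3 -m creep '[{"claw":-1,"x":0,"y":0,"z":-8,"roll":0},{"claw":-1,"x":0,"y":0,"z":-25,"roll":0},{"claw":-1,"x":0,"y":0,"z":-50,"roll":0},{"claw":-1,"x":0,"y":0,"z":-80,"roll":0},{"claw":-1,"x":0,"y":0,"z":-105,"roll":0},{"claw":-1,"x":0,"y":0,"z":-118,"roll":0},{"claw":-1,"x":0,"y":0,"z":-118,"roll":0},{"claw":-1,"x":0,"y":0,"z":-118,"roll":0}]' 50; python3 g.py 535.2 -398.5 300 55
```

```text
time_s: 8.9
eef_pos: [0.4728, -0.1068, 0.2991]
eef_rot: [3.14, -0.0, 0.96]
force: [-1.5, 0.7, -0.7]
width: 0.408
t 8.9 pos [ 472.8 -106.8  299.1] yaw 55.0 force [-1.5  0.7 -0.7] width 0.408
x -203.2 y 218.5 z -0.9 roll 0.0
```

```bash
python3 -m creep '[{"claw":-1,"x":-10,"y":11,"z":0,"roll":0},{"claw":-1,"x":-30,"y":32,"z":0,"roll":0},{"claw":-1,"x":-54,"y":58,"z":0,"roll":0},{"claw":-1,"x":-80,"y":86,"z":0,"roll":0},{"claw":-1,"x":-106,"y":114,"z":0,"roll":0},{"claw":-1,"x":-132,"y":142,"z":0,"roll":0},{"claw":-1,"x":-158,"y":170,"z":0,"roll":0},{"claw":-1,"x":-180,"y":194,"z":0,"roll":0},{"claw":-1,"x":-195,"y":210,"z":0,"roll":0},{"claw":-1,"x":-203,"y":218.5,"z":0,"roll":0},{"claw":-1,"x":-203,"y":218.5,"z":0,"roll":0},{"claw":-1,"x":-203,"y":218.5,"z":0,"roll":0}]' 50; python3 g.py 535.2 -398.5 188 55
python3 -m creep '[{"claw":-1,"x":0,"y":0,"z":25,"roll":0},{"claw":-1,"x":0,"y":0,"z":50,"roll":0},{"claw":-1,"x":0,"y":0,"z":70,"roll":0},{"claw":-1,"x":0,"y":0,"z":85,"roll":0},{"claw":-1,"x":0,"y":0,"z":90,"roll":0},{"claw":-1,"x":0,"y":0,"z":90,"roll":0}]' 50
python3 - <<'E'
from h import *
cv2.imwrite("pics/a9.png",np.hstack([cv2.resize(vision.get_image("scene")[180:290,40:150],None,fx=3.5,fy=3.5),cv2.resize(vision.get_image("top")[130:240,350:460],None,fx=3.5,fy=3.5)]))
E
python3 g.py 535.2 -398.5 187 55
```

```text
time_s: 9.9
eef_pos: [0.5352, -0.3993, 0.2967]
eef_rot: [-3.139, -0.001, 0.959]
force: [0.0, 1.7, -0.5]
width: 0.403
t 9.9 pos [ 535.2 -399.3  296.7] yaw 55.0 force [ 0.   1.7 -0.5] width 0.403
x 0.6 y -0.5 z 108.7 roll -0.0
time_s: 10.4
eef_pos: [0.5355, -0.3976, 0.2073]
eef_rot: [-3.138, -0.001, 0.961]
force: [0.2, -0.3, 0.1]
width: 0.406
t 10.5 pos [ 535.8 -398.2  209.6] yaw 55.0 force [ 1.3 -0.3  0. ] width 0.408
x -0.6 y -0.3 z 22.6 roll 0.0
```

View pics/a9.png

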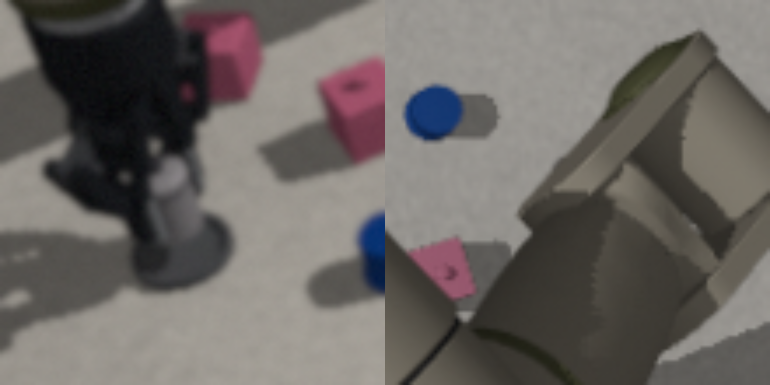

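The pot is over the small holder at about (180,255) in the left panel, clear of everything.

```bash
python3 -m creep '[{"claw":-1,"x":0,"y":0,"z":8,"roll":0},{"claw":-1,"x":0,"y":0,"z":14,"roll":0},{"claw":-1,"x":0,"y":0,"z":19,"roll":0},{"claw":-1,"x":0,"y":0,"z":22,"roll":0},{"claw":-1,"x":0,"y":0,"z":24,"roll":0},{"claw":-1,"x":0,"y":0,"z":24,"roll":0},{"claw":-1,"x":0,"y":0,"z":24,"roll":0}]' 50
```

```text
time_s: 11.08
eef_pos: [0.5357, -0.3985, 0.1848]
eef_rot: [3.141, 0.0, 0.96]
force: [0.3, 0.3, -0.9]
width: 0.403
```

```bash
python3 -m creep '[{"claw":-1,"x":0,"y":0,"z":1,"roll":0},{"claw":-1,"x":0,"y":0,"z":1,"roll":0},{"claw":-1,"x":0,"y":0,"z":1,"roll":0}]' 50
```

```text
time_s: 11.33
eef_pos: [0.5357, -0.3985, 0.1845]
eef_rot: [3.141, 0.0, 0.96]
force: [-1.6, 1.7, 4.4]
width: 0.408
```

```bash
python3 -m creep '[{"claw":0.6,"x":0,"y":0,"z":0,"roll":0},{"claw":0.6,"x":0,"y":0,"z":0,"roll":0},{"claw":0.6,"x":0,"y":0,"z":0,"roll":0},{"claw":0.6,"x":0,"y":0,"z":0,"roll":0},{"claw":0.6,"x":0,"y":0,"z":-10,"roll":0},{"claw":1,"x":0,"y":0,"z":-40,"roll":0},{"claw":1,"x":0,"y":0,"z":-80,"roll":0},{"claw":1,"x":0,"y":0,"z":-116,"roll":0},{"claw":1,"x":0,"y":0,"z":-116,"roll":0},{"claw":1,"x":0,"y":0,"z":-116,"roll":0}]' 50; python3 g.py 451 103 300 90
python3 - <<'E'
from h import *
cv2.imwrite("pics/a10.png",cv2.resize(vision.get_image("scene")[180:290,40:180],None,fx=5,fy=5))
E
```

```text
time_s: 12.17
eef_pos: [0.5356, -0.3984, 0.3029]
eef_rot: [3.136, 0.001, 0.96]
force: [-0.4, 1.0, -0.9]
width: 0.998
t 12.17 pos [ 535.6 -398.4  302.9] yaw 55.0 force [-0.4  1.  -0.9] width 0.998
x 362.3 y -356.9 z 2.9 roll -35.0
```

View pics/a10.png

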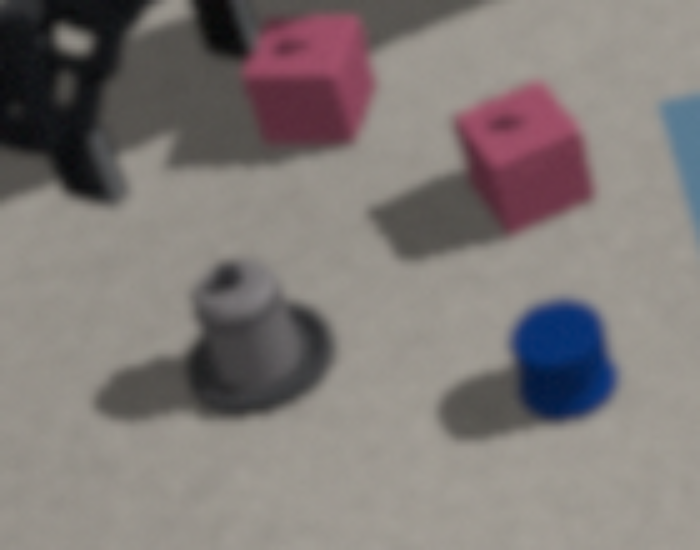

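The small pot stands inside its rim. Next is the big pot.

```bash
python3 -m creep '[{"claw":1,"x":29,"y":-28.5,"z":1,"roll":-3},{"claw":1,"x":57,"y":-57,"z":2,"roll":-6},{"claw":1,"x":86,"y":-85,"z":3,"roll":-9},{"claw":1,"x":115,"y":-113,"z":3,"roll":-12},{"claw":1,"x":143,"y":-141,"z":3,"roll":-15},{"claw":1,"x":172,"y":-169,"z":3,"roll":-18},{"claw":1,"x":200,"y":-197,"z":3,"roll":-21},{"claw":1,"x":229,"y":-226,"z":3,"roll":-24},{"claw":1,"x":258,"y":-254,"z":3,"roll":-27},{"claw":1,"x":286,"y":-282,"z":3,"roll":-30},{"claw":1,"x":315,"y":-310,"z":3,"roll":-32},{"claw":1,"x":343,"y":-338,"z":3,"roll":-35}]' 50; python3 g.py 451 103 300 90
```

```text
time_s: 13.22
eef_pos: [0.4545, 0.0781, 0.2959]
eef_rot: [-3.139, -0.0, 1.572]
force: [1.4, -0.5, 0.6]
width: 1.0
t 13.22 pos [454.5  78.1 295.9] yaw 90.1 force [ 1.4 -0.5  0.6] width 1.0
x 24.9 y -3.4 z -4.1 roll 0.1
```

```bash
python3 -m creep '[{"claw":1,"x":26.6,"y":-4.4,"z":0,"roll":0},{"claw":1,"x":26.6,"y":-4.4,"z":0,"roll":0},{"claw":1,"x":26.6,"y":-4.4,"z":0,"roll":0},{"claw":1,"x":26.6,"y":-4.4,"z":0,"roll":0}]' 50; python3 g.py 451 103 183 90
python3 - <<'E'
from h import *
cv2.imwrite("pics/a11.png",cv2.resize(vision.get_image("scene")[100:220,230:370],None,fx=5,fy=5))
E
```

```text
time_s: 13.55
eef_pos: [0.4511, 0.1025, 0.2961]
eef_rot: [-3.14, 0.0, 1.571]
force: [-1.1, -0.5, -0.8]
width: 1.001
t 13.55 pos [451.1 102.5 296.1] yaw 90.0 force [-1.1 -0.5 -0.8] width 1.001
x 0.5 y -0.1 z 113.1 roll 0.0
```

View pics/a11.png

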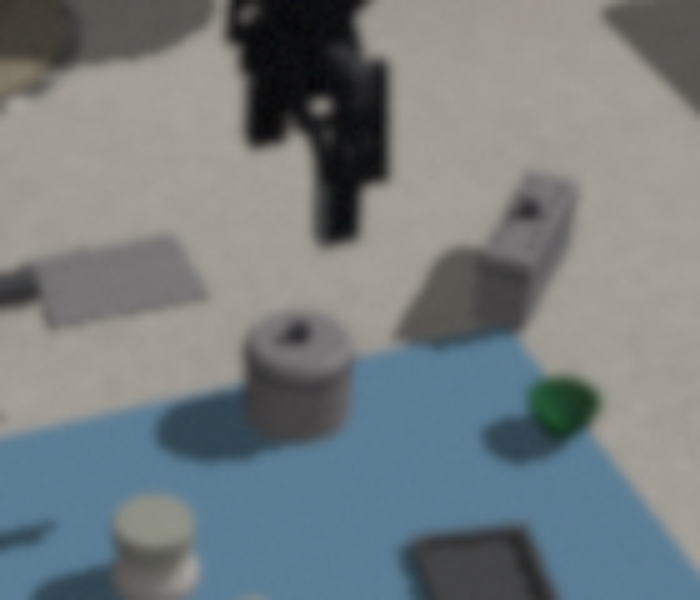

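The gripper is above the big pot at (298,370), with its jaws opening fore and aft and clear of the spatula. I descend.

```bash
python3 -m creep '[{"claw":1,"x":0,"y":0,"z":35,"roll":0},{"claw":1,"x":0,"y":0,"z":65,"roll":0},{"claw":1,"x":0,"y":0,"z":85,"roll":0},{"claw":1,"x":0,"y":0,"z":100,"roll":0},{"claw":1,"x":0,"y":0,"z":113,"roll":0},{"claw":1,"x":0,"y":0,"z":113,"roll":0},{"claw":1,"x":0,"y":0,"z":113,"roll":0},{"claw":-1,"x":0,"y":0,"z":113,"roll":0},{"claw":-1,"x":0,"y":0,"z":113,"roll":0},{"claw":-1,"x":0,"y":0,"z":113,"roll":0},{"claw":-1,"x":0,"y":0,"z":113,"roll":0},{"claw":-1,"x":0,"y":0,"z":113,"roll":0}]' 50
```

```text
time_s: 14.6
eef_pos: [0.4512, 0.1028, 0.1849]
eef_rot: [3.139, 0.0, 1.571]
force: [-1.2, -2.4, 8.4]
width: 0.646
```

```bash
python3 -m creep '[{"claw":-1,"x":0,"y":0,"z":0,"roll":0},{"claw":-1,"x":0,"y":0,"z":0,"roll":0},{"claw":-1,"x":0,"y":0,"z":-8,"roll":0},{"claw":-1,"x":0,"y":0,"z":-25,"roll":0},{"claw":-1,"x":0,"y":0,"z":-50,"roll":0},{"claw":-1,"x":0,"y":0,"z":-80,"roll":0},{"claw":-1,"x":0,"y":0,"z":-105,"roll":0},{"claw":-1,"x":0,"y":0,"z":-117,"roll":0},{"claw":-1,"x":0,"y":0,"z":-117,"roll":0},{"claw":-1,"x":0,"y":0,"z":-117,"roll":0}]' 50; python3 g.py 516 384 300 90
python3 - <<'E'
from h import *
cv2.imwrite("pics/a12.png",cv2.resize(vision.get_image("scene")[60:200,230:400],None,fx=4,fy=4))
E
```

```text
time_s: 15.43
eef_pos: [0.4507, 0.103, 0.3012]
eef_rot: [3.14, -0.0, 1.571]
force: [0.4, 0.6, -2.0]
width: 0.643
t 15.43 pos [450.7 103.  301.2] yaw 90.0 force [ 0.4  0.6 -2. ] width 0.643
x 281.0 y 65.4 z 1.2 roll 0.0
```

View pics/a12.png

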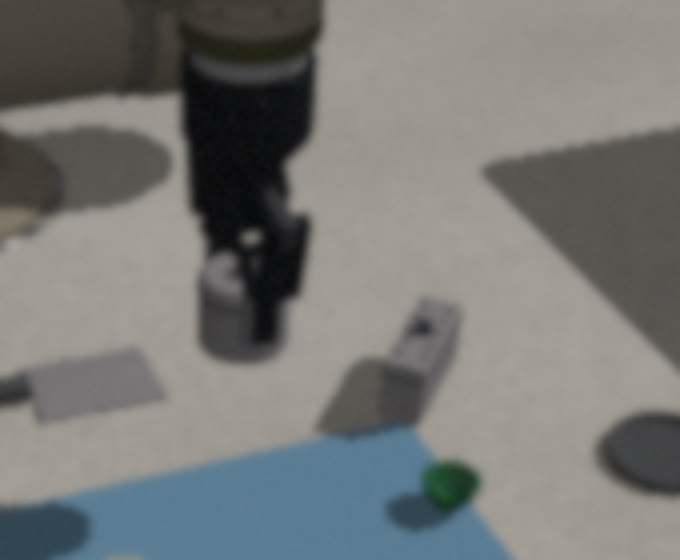

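```bash
python3 - <<'E'
from h import *
P=np.array([[.4507,.103,z] for z in(.116,.164)]); q=proj("scene",P); print((q-[230,60])*4)
e=np.array([[.4507,.103+d,.12] for d in(-.028,.028)]);print((proj("scene",e)-[230,60])*4)
E
```

```text
[[237.45552615 339.95975439]
 [239.70238498 272.72430463]]
[[194.65127947 343.38045734]
 [280.11850574 325.72645913]]
```

The pot's outline agrees with the prediction to about 3 mm. I carry it to the big round holder.

```bash
python3 -m creep '[{"claw":-1,"x":12,"y":3,"z":0,"roll":0},{"claw":-1,"x":36,"y":8,"z":0,"roll":0},{"claw":-1,"x":68,"y":16,"z":0,"roll":0},{"claw":-1,"x":102,"y":24,"z":0,"roll":0},{"claw":-1,"x":136,"y":32,"z":0,"roll":0},{"claw":-1,"x":170,"y":40,"z":0,"roll":0},{"claw":-1,"x":204,"y":48,"z":0,"roll":0},{"claw":-1,"x":236,"y":55,"z":0,"roll":0},{"claw":-1,"x":262,"y":61,"z":0,"roll":0},{"claw":-1,"x":276,"y":65,"z":0,"roll":0},{"claw":-1,"x":279,"y":65.4,"z":0,"roll":0},{"claw":-1,"x":279,"y":65.4,"z":0,"roll":0}]' 50
python3 -m creep '[{"claw":-1,"x":0,"y":0,"z":25,"roll":0},{"claw":-1,"x":0,"y":0,"z":50,"roll":0},{"claw":-1,"x":0,"y":0,"z":70,"roll":0},{"claw":-1,"x":0,"y":0,"z":85,"roll":0},{"claw":-1,"x":0,"y":0,"z":95,"roll":0},{"claw":-1,"x":0,"y":0,"z":95,"roll":0},{"claw":-1,"x":0,"y":0,"z":95,"roll":0}]' 50
python3 - <<'E'
from h import *
cv2.imwrite("pics/a13.png",cv2.resize(vision.get_image("scene")[90:220,320:480],None,fx=4,fy=4))
E
python3 g.py 516 384 188 90
```

```text
time_s: 16.48
eef_pos: [0.5162, 0.3824, 0.2989]
eef_rot: [-3.139, 0.001, 1.572]
force: [-0.2, -0.5, -1.5]
width: 0.645
time_s: 17.07
eef_pos: [0.5165, 0.3813, 0.2058]
eef_rot: [-3.141, 0.0, 1.57]
force: [0.3, 0.7, -1.6]
width: 0.645
t 17.12 pos [516.6 381.6 206.6] yaw 90.0 force [ 0.9  0.7 -1.1] width 0.64
x 2.4 y -0.7 z 18.6 roll -0.0
```

View pics/a13.png

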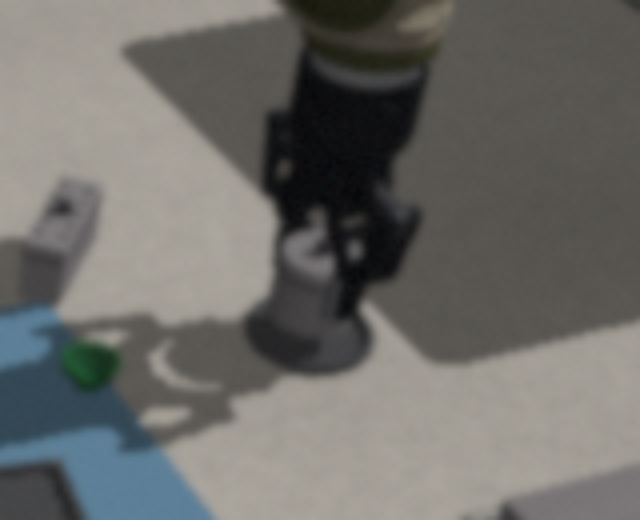

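```bash
python3 -m creep '[{"claw":-1,"x":0,"y":0,"z":6,"roll":0},{"claw":-1,"x":0,"y":0,"z":11,"roll":0},{"claw":-1,"x":0,"y":0,"z":15,"roll":0},{"claw":-1,"x":0,"y":0,"z":17,"roll":0},{"claw":-1,"x":0,"y":0,"z":18,"roll":0},{"claw":-1,"x":0,"y":0,"z":18,"roll":0},{"claw":-1,"x":0,"y":0,"z":18,"roll":0}]' 50
python3 - <<'E'
from h import *
cv2.imwrite("pics/a14.png",cv2.resize(vision.get_image("scene")[120:220,340:460],None,fx=6,fy=6))
E
```

```text
time_s: 17.7
eef_pos: [0.5163, 0.382, 0.188]
eef_rot: [-3.142, 0.0, 1.571]
force: [-2.0, -0.6, 3.2]
width: 0.644
```

View pics/a14.png

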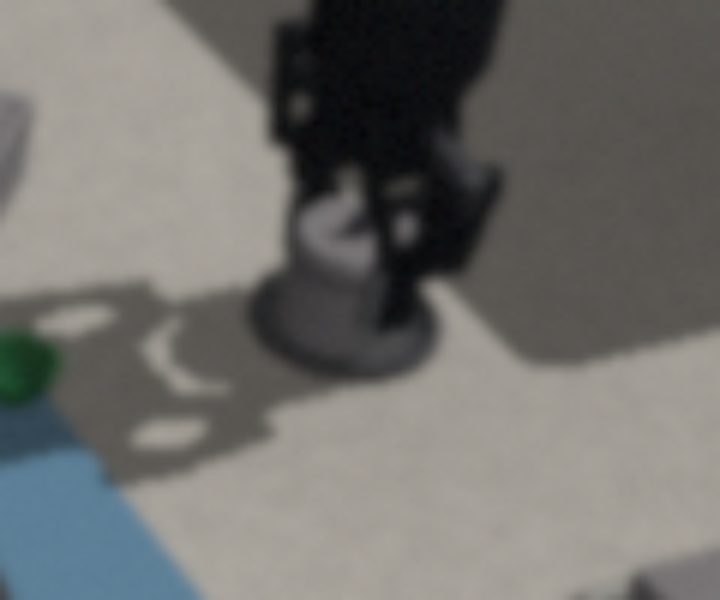

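Contact came at TCP z 188.0 mm, the height that puts the pot on the holder floor rather than the rim. I release.

```bash
python3 -m creep '[{"claw":1,"x":0,"y":0,"z":0,"roll":0},{"claw":1,"x":0,"y":0,"z":0,"roll":0},{"claw":1,"x":0,"y":0,"z":0,"roll":0},{"claw":1,"x":0,"y":0,"z":0,"roll":0},{"claw":1,"x":0,"y":0,"z":-10,"roll":0},{"claw":1,"x":0,"y":0,"z":-40,"roll":0},{"claw":1,"x":0,"y":0,"z":-80,"roll":0},{"claw":1,"x":0,"y":0,"z":-112,"roll":0},{"claw":1,"x":0,"y":0,"z":-112,"roll":0},{"claw":1,"x":0,"y":0,"z":-112,"roll":0}]' 50; python3 g.py 386.5 265 300 137.5
python3 - <<'E'
from h import *
cv2.imwrite("pics/a15.png",cv2.resize(vision.get_image("scene")[120:220,340:460],None,fx=6,fy=6))
E
```

```text
time_s: 18.58
eef_pos: [0.5163, 0.382, 0.3024]
eef_rot: [3.137, -0.002, 1.571]
force: [-0.8, 0.1, -0.6]
width: 1.003
t 18.58 pos [516.3 382.  302.4] yaw 90.0 force [-0.8  0.1 -0.6] width 1.003
x -116.9 y -129.8 z 2.4 roll -47.5
```

View pics/a15.png

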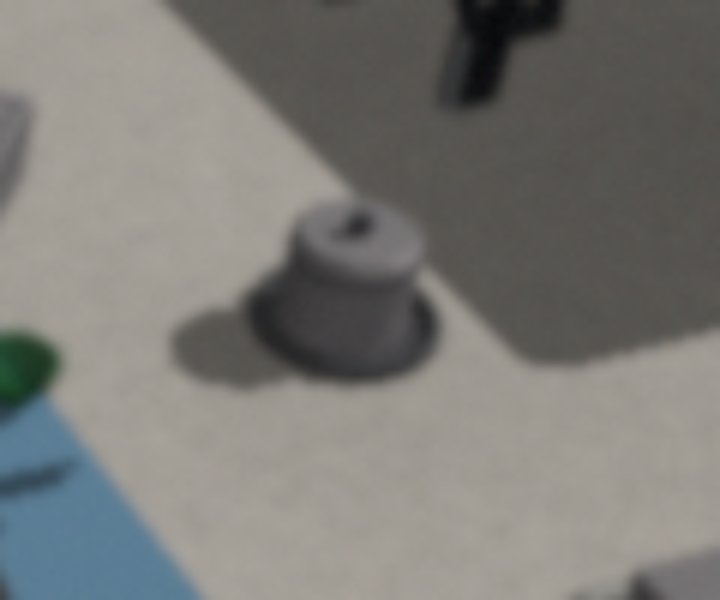

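The big pot stands level in its holder. The long case is next.

```bash
python3 -m creep '[{"claw":1,"x":-25,"y":-28,"z":1,"roll":-7},{"claw":1,"x":-50,"y":-56,"z":2,"roll":-14},{"claw":1,"x":-75,"y":-83,"z":2,"roll":-21},{"claw":1,"x":-100,"y":-111,"z":2,"roll":-28},{"claw":1,"x":-117.5,"y":-130,"z":2,"roll":-35},{"claw":1,"x":-117.5,"y":-130,"z":2,"roll":-42},{"claw":1,"x":-117.5,"y":-130,"z":2,"roll":-47.5},{"claw":1,"x":-117.5,"y":-130,"z":2,"roll":-47.5},{"claw":1,"x":-117.5,"y":-130,"z":2,"roll":-47.5},{"claw":1,"x":-117.5,"y":-130,"z":2,"roll":-47.5}]' 50; python3 g.py 386.5 264.5 183 137.5
python3 - <<'E'
from h import *
cv2.imwrite("pics/a16.png",np.hstack([cv2.resize(vision.get_image("scene")[60:190,270:400],None,fx=3,fy=3),cv2.resize(vision.get_image("top")[170:300,110:240],None,fx=3,fy=3)]))
E
```

```text
time_s: 19.47
eef_pos: [0.3864, 0.2645, 0.2972]
eef_rot: [-3.14, -0.001, 2.397]
force: [0.5, 1.0, 0.7]
width: 1.001
t 19.47 pos [386.4 264.5 297.2] yaw 137.3 force [0.5 1.  0.7] width 1.001
x -0.0 y 0.0 z 114.2 roll -0.2
```

View pics/a16.png

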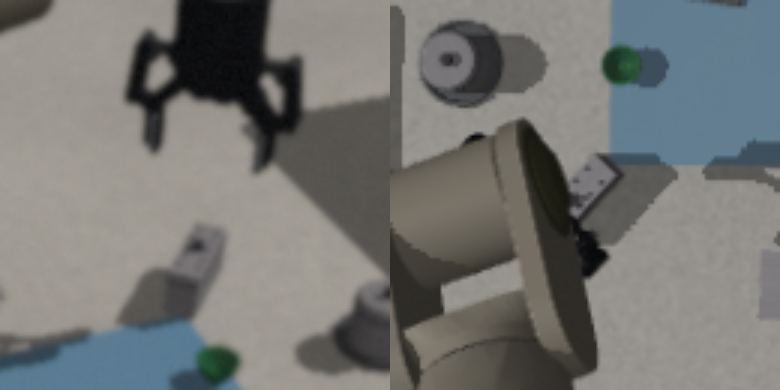

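The open jaws straddle the long case at (200,265) across its short side. I descend and grip it.

```bash
python3 -m creep '[{"claw":1,"x":0,"y":0,"z":35,"roll":0},{"claw":1,"x":0,"y":0,"z":65,"roll":0},{"claw":1,"x":0,"y":0,"z":85,"roll":0},{"claw":1,"x":0,"y":0,"z":100,"roll":0},{"claw":1,"x":0,"y":0,"z":114,"roll":0},{"claw":1,"x":0,"y":0,"z":114,"roll":0},{"claw":1,"x":0,"y":0,"z":114,"roll":0},{"claw":-1,"x":0,"y":0,"z":114,"roll":0},{"claw":-1,"x":0,"y":0,"z":114,"roll":0},{"claw":-1,"x":0,"y":0,"z":114,"roll":0},{"claw":-1,"x":0,"y":0,"z":114,"roll":0},{"claw":-1,"x":0,"y":0,"z":114,"roll":0}]' 70; python3 -m creep '[{"claw":-1,"x":0,"y":0,"z":0,"roll":0},{"claw":-1,"x":0,"y":0,"z":0,"roll":0},{"claw":-1,"x":0,"y":0,"z":0,"roll":0},{"claw":-1,"x":0,"y":0,"z":0,"roll":0}]' 70
```

```text
time_s: 20.57
eef_pos: [0.3866, 0.2645, 0.1844]
eef_rot: [3.14, 0.001, 2.4]
force: [-0.9, 0.7, 5.5]
width: 0.344
time_s: 20.9
eef_pos: [0.3866, 0.2645, 0.1844]
eef_rot: [3.14, 0.001, 2.4]
force: [-0.7, -0.0, 6.1]
width: 0.34
```

```bash
python3 -m creep '[{"claw":-1,"x":0,"y":0,"z":-8,"roll":0},{"claw":-1,"x":0,"y":0,"z":-25,"roll":0},{"claw":-1,"x":0,"y":0,"z":-50,"roll":0},{"claw":-1,"x":0,"y":0,"z":-80,"roll":0},{"claw":-1,"x":0,"y":0,"z":-105,"roll":0},{"claw":-1,"x":0,"y":0,"z":-117,"roll":0},{"claw":-1,"x":0,"y":0,"z":-117,"roll":0},{"claw":-1,"x":0,"y":0,"z":-117,"roll":0}]' 70; python3 g.py 631.7 135.2 300 170.4
python3 - <<'E'
from h import *
cv2.imwrite("pics/a17.png",np.hstack([cv2.resize(vision.get_image("scene")[60:190,270:400],None,fx=3,fy=3),cv2.resize(vision.get_image("top")[170:300,110:240],None,fx=3,fy=3)]))
E
```

```text
time_s: 21.57
eef_pos: [0.3861, 0.2643, 0.3009]
eef_rot: [3.141, 0.0, 2.4]
force: [0.4, 0.0, -2.3]
width: 0.342
t 21.57 pos [386.1 264.3 300.9] yaw 137.5 force [ 0.4  0.  -2.3] width 0.342
x -268.3 y 70.7 z 0.9 roll -32.9
```

View pics/a17.png

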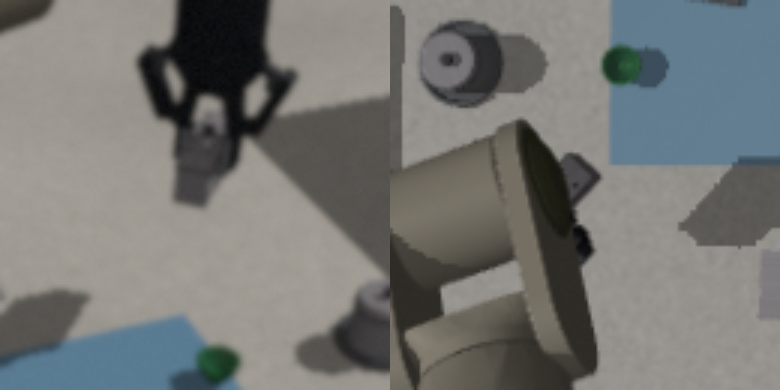

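The long case is held; the view from (195,165) shows it level. I carry and turn it to the long holder.

```bash
python3 -m creep '[{"claw":-1,"x":-10,"y":3,"z":0,"roll":-1},{"claw":-1,"x":-35,"y":9,"z":0,"roll":-4},{"claw":-1,"x":-68,"y":18,"z":0,"roll":-8},{"claw":-1,"x":-102,"y":27,"z":0,"roll":-12},{"claw":-1,"x":-136,"y":36,"z":0,"roll":-17},{"claw":-1,"x":-170,"y":45,"z":0,"roll":-22},{"claw":-1,"x":-204,"y":54,"z":0,"roll":-26},{"claw":-1,"x":-234,"y":62,"z":0,"roll":-30},{"claw":-1,"x":-256,"y":68,"z":0,"roll":-32},{"claw":-1,"x":-268.3,"y":70.7,"z":0,"roll":-33},{"claw":-1,"x":-268.3,"y":70.7,"z":0,"roll":-33},{"claw":-1,"x":-268.3,"y":70.7,"z":0,"roll":-33}]' 70
python3 -m creep '[{"claw":-1,"x":0,"y":0,"z":25,"roll":0},{"claw":-1,"x":0,"y":0,"z":50,"roll":0},{"claw":-1,"x":0,"y":0,"z":70,"roll":0},{"claw":-1,"x":0,"y":0,"z":85,"roll":0},{"claw":-1,"x":0,"y":0,"z":93,"roll":0},{"claw":-1,"x":0,"y":0,"z":93,"roll":0},{"claw":-1,"x":0,"y":0,"z":93,"roll":0},{"claw":-1,"x":0,"y":0,"z":93,"roll":0}]' 70
python3 - <<'E'
from h import *
cv2.imwrite("pics/a18.png",np.hstack([cv2.resize(vision.get_image("scene")[140:270,260:390],None,fx=3,fy=3),cv2.resize(vision.get_image("top")[90:220,170:300],None,fx=3,fy=3)]))
E
python3 g.py 631.7 135.2 187.5 170.4
```

```text
time_s: 22.67
eef_pos: [0.632, 0.135, 0.2988]
eef_rot: [-3.141, -0.003, 2.975]
force: [-0.6, 0.7, -1.8]
width: 0.344
time_s: 23.33
eef_pos: [0.632, 0.1356, 0.2089]
eef_rot: [3.141, 0.002, 2.976]
force: [0.7, -0.6, -2.5]
width: 0.339
t 23.43 pos [632.1 135.5 208.9] yaw 170.5 force [-0.3 -0.1 -3.3] width 0.344
x 0.3 y -0.3 z 21.4 roll 0.1
```

View pics/a18.png

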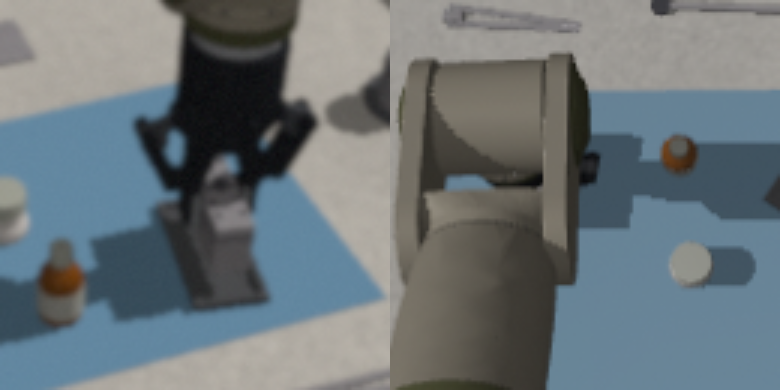

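The case is aligned over the long holder, well clear of the bottle at (62,285). I lower it the last 21 mm.

```bash
python3 -m creep '[{"claw":-1,"x":0,"y":0,"z":7,"roll":0},{"claw":-1,"x":0,"y":0,"z":12,"roll":0},{"claw":-1,"x":0,"y":0,"z":16,"roll":0},{"claw":-1,"x":0,"y":0,"z":19,"roll":0},{"claw":-1,"x":0,"y":0,"z":21,"roll":0},{"claw":-1,"x":0,"y":0,"z":21.5,"roll":0},{"claw":-1,"x":0,"y":0,"z":21.5,"roll":0},{"claw":-1,"x":0,"y":0,"z":21.5,"roll":0}]' 70
python3 - <<'E'
from h import *
cv2.imwrite("pics/a19.png",cv2.resize(vision.get_image("scene")[160:260,280:400],None,fx=6,fy=6))
E
```

```text
time_s: 24.1
eef_pos: [0.6317, 0.1354, 0.1874]
eef_rot: [-3.141, -0.0, 2.976]
force: [-6.1, -0.2, 9.4]
width: 0.342
```

View pics/a19.png

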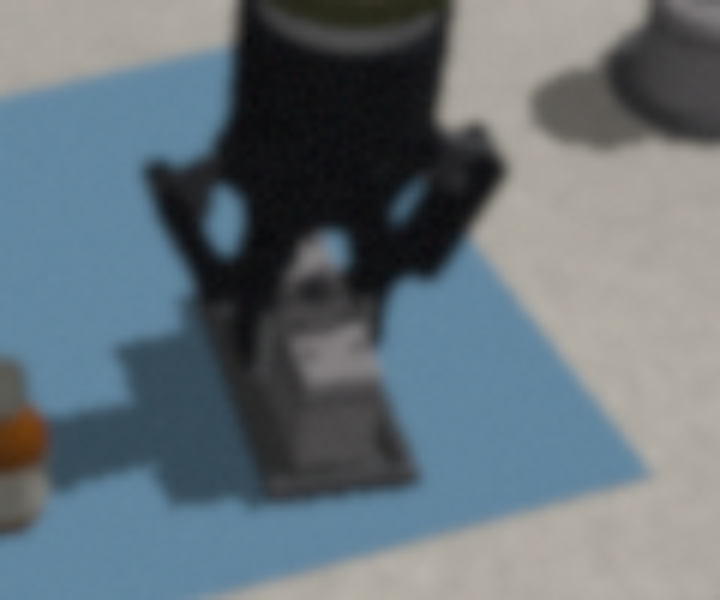

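It reaches z 187.4 mm (floor height), with a slight 6 N sideways force. I release and check.

```bash
python3 -m creep '[{"claw":0.2,"x":0,"y":0,"z":0,"roll":0},{"claw":0.2,"x":0,"y":0,"z":0,"roll":0},{"claw":0.2,"x":0,"y":0,"z":0,"roll":0},{"claw":0.6,"x":0,"y":0,"z":0,"roll":0},{"claw":0.6,"x":0,"y":0,"z":-10,"roll":0},{"claw":0.6,"x":0,"y":0,"z":-40,"roll":0},{"claw":1,"x":0,"y":0,"z":-80,"roll":0},{"claw":1,"x":0,"y":0,"z":-115,"roll":0},{"claw":1,"x":0,"y":0,"z":-115,"roll":0},{"claw":1,"x":0,"y":0,"z":-115,"roll":0}]' 50; python3 g.py 350 0 400 170
python3 - <<'E'
from h import *
cv2.imwrite("pics/a20.png",cv2.resize(vision.get_image("scene")[160:260,280:400],None,fx=6,fy=6))
E
```

```text
time_s: 24.98
eef_pos: [0.632, 0.1354, 0.304]
eef_rot: [3.141, 0.005, 2.976]
force: [-0.1, -0.1, -0.2]
width: 0.997
t 24.98 pos [632.  135.4 304. ] yaw 170.5 force [-0.1 -0.1 -0.2] width 0.997
x 255.8 y -180.0 z -96.0 roll 0.5
```

View pics/a20.png

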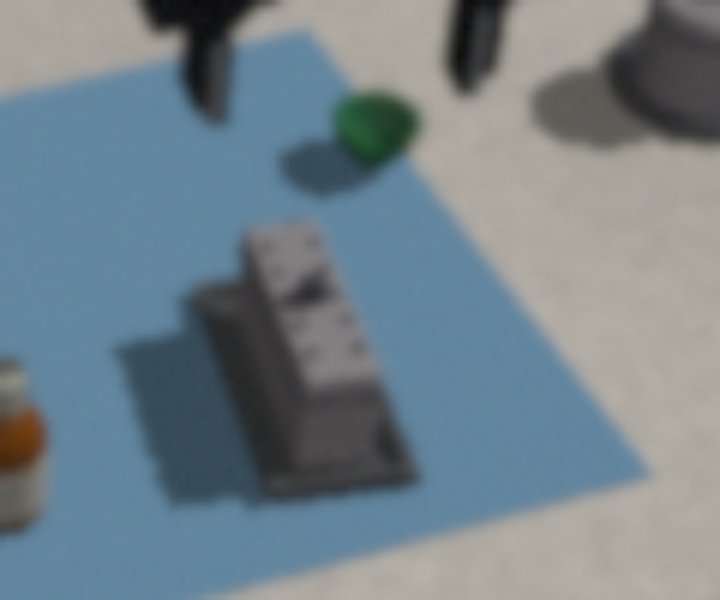

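I move the arm aside for an unobstructed top view.

```bash
python3 g.py 230 330 370 170.5; python3 -m creep '[{"claw":1,"x":35,"y":0,"z":-10,"roll":0},{"claw":1,"x":75,"y":0,"z":-20,"roll":0},{"claw":1,"x":115,"y":0,"z":-30,"roll":0},{"claw":1,"x":155,"y":-10,"z":-40,"roll":0},{"claw":1,"x":190,"y":-30,"z":-50,"roll":0},{"claw":1,"x":220,"y":-50,"z":-60,"roll":0},{"claw":1,"x":245,"y":-70,"z":-66,"roll":0}]'; python3 g.py 230 330 370 170.5
```

```text
t 25.03 pos [631.7 135.3 301.9] yaw 170.5 force [ 0.2  0.3 -0.1] width 1.005
x 428.3 y 125.8 z -68.1 roll 0.0
time_s: 25.62
eef_pos: [0.3762, 0.1066, 0.3667]
eef_rot: [-3.141, -0.002, 2.977]
force: [0.6, -0.2, 1.2]
width: 1.001
t 25.62 pos [376.2 106.6 366.7] yaw 170.6 force [ 0.6 -0.2  1.2] width 1.001
x 180.8 y 196.4 z -3.3 roll 0.1
```

```bash
python3 -m creep '[{"claw":1,"x":20,"y":25,"z":0,"roll":0},{"claw":1,"x":40,"y":52,"z":0,"roll":0},{"claw":1,"x":65,"y":80,"z":0,"roll":0},{"claw":1,"x":90,"y":108,"z":0,"roll":0},{"claw":1,"x":120,"y":136,"z":0,"roll":0},{"claw":1,"x":150,"y":164,"z":0,"roll":0},{"claw":1,"x":175,"y":190,"z":0,"roll":0},{"claw":1,"x":175,"y":190,"z":0,"roll":0},{"claw":1,"x":175,"y":190,"z":0,"roll":0}]'
python3 - <<'E'
from m import *
im=vision.get_image("top"); cv2.imwrite("pics/top9.png",im); s=vision.get_image("scene"); cv2.imwrite("pics/scene9.png",s)
cv2.imwrite("pics/b1.png",cv2.resize(im[100:260,100:440],None,fx=2.3,fy=2.3,interpolation=cv2.INTER_CUBIC))
def tile(im,u,v,r=24): return cv2.resize(im[v-r:v+r,u-r:u+r],(196,196),interpolation=cv2.INTER_CUBIC)
T=[(134,191),(408,184),(314,153),(220,151)]; S=[(397,173),(92,251),(219,249),(330,223)]
cv2.imwrite("pics/b2.png",np.vstack([np.hstack([tile(im,*p) for p in T]),np.hstack([tile(s,*p) for p in S])]))
E
```

```text
time_s: 26.37
eef_pos: [0.2363, 0.3239, 0.3662]
eef_rot: [-3.14, -0.002, 2.98]
force: [-0.1, 0.1, 0.0]
width: 1.001
```

View pics/b1.png

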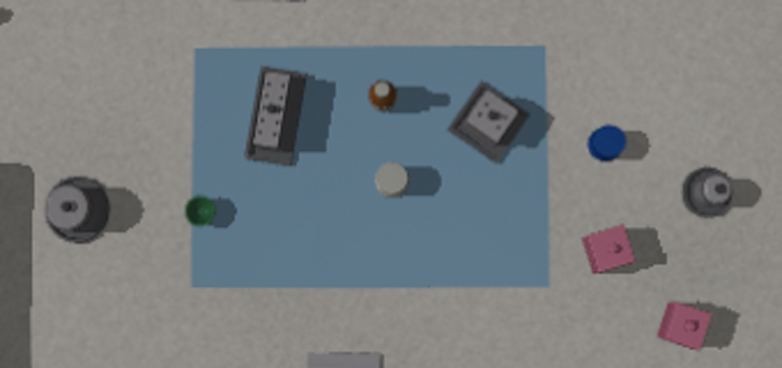

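View pics/b2.png

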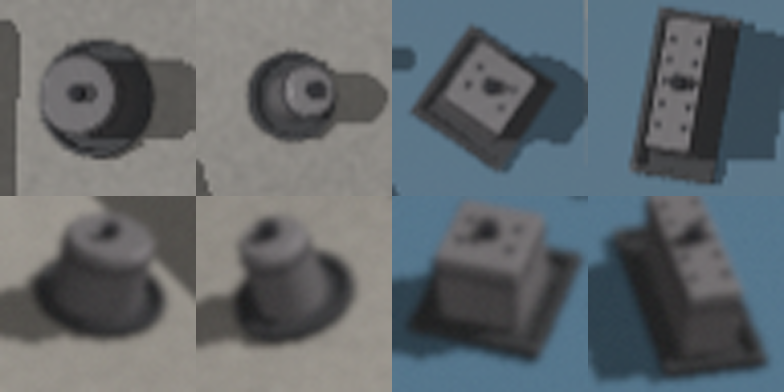

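```bash
python3 - <<'E'
from m import *
im=cv2.imread("pics/top9.png")
H={"big":(514.5,384),"small":(533.4,-398.7),"sq":(621.4,-127.5),"long":(630.3,135.4)}
for k,p,z in(("big",(129,190),.051),("small",(411,183),.051),("sq",(315,151),.049),("long",(218,147),.049)):
    m,ct=comp(masks(im)[1],*p,r=24)
    print(k,fit("top",ct,z),"holder(top view)",H[k])
E
python3 - <<'E'
from m import *
# knob picks: top tile origins (u-24,v-24), scale 196/48
s=48/196
for k,a,b,z in(("big",(134-24+80*s,191-24+93*s),(397-24+106*s,173-24+34*s),.055),("small",(408-24+(316-196)*s,184-24+90*s),(92-24+(266-196)*s,251-24+33*s),.055),("sq",(314-24+(493-392)*s,153-24+87*s),(219-24+(485-392)*s,249-24+33*s),.053),("long",(220-24+(682-588)*s,151-24+83*s),(330-24+(690-588)*s,223-24+38*s),.053)):
    print(k,np.round(cast("top",[a],z)[0]*1000,1),np.round(cast("scene",[b],z)[0]*1000,1))
E
```

```text
big rect c=(513.3,384.0) wh=(50.2,49.2) a=1.3 | circ c=(511.4,386.1) d=56.5 holder(top view) (514.5, 384)
small rect c=(534.4,-391.7) wh=(36.9,30.5) a=88.3 | circ c=(533.5,-392.0) d=39.8 holder(top view) (533.4, -398.7)
sq rect c=(621.8,-127.0) wh=(44.1,44.7) a=55.8 | circ c=(621.5,-127.4) d=58.7 holder(top view) (621.4, -127.5)
long rect c=(630.8,135.7) wh=(28.2,87.0) a=80.7 | circ c=(629.8,134.4) d=88.9 holder(top view) (630.3, 135.4)
big [513.5 379.5  55. ] [516.2 381.9  55. ]
small [ 532.5 -401.4   55. ] [ 535.9 -398.9   55. ]
sq [ 620.  -130.3   53. ] [ 623.5 -128.3   53. ]
long [629.5 131.1  53. ] [633.1 133.8  53. ]
```

The lids, cast at the height of a container on the holder floor, lie over their holder centres. The bottle and jar look unmoved in the top view. I hand in.

```bash
python3 - <<'E'
from bench import job,status
print(job.close_job(), status.read_state()["time_s"])
E
```

```text
the job is handed in; nothing more can be done
the job is handed in; nothing more can be done
```

All four containers are in their own holders, upright and flat on the floor as far as the last checks show. The job was handed in at about 26.5 s of the 112 s allowed, and no verdict was reported.

**Position:** In the last top view the outlines of the big pot's lid and both case lids came out within about 2 mm of their holder centres. For the small pot the outline had picked up part of the holder and was 7 mm off. Its knob put it about 3 mm off in the top view and on centre in the scene view. The two cameras disagree by about 3 mm in x throughout, but the containers and holders shift together.

**Alignment:** Both cases were within about 1° of their holders' sides.

**Seating:** Each container settled about 3 mm higher than where it was gripped, which puts it on the holder floor and not on the rim. The long case showed a 6 N sideways force while it was being set down, but it looked centred and level after release.

**Bystanders:** The amber bottle and white jar looked unmoved and upright in the last top view; I didn't measure them again. I left the pink look-alikes alone.

**Interface slip:** One early call, two moves, was refused because its rows lacked keys. Nothing moved.

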